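# Set up the ceramic painter's table

### The job

Get the table ready for painting the tile. The paint has settled: one jar at a time, from the tallest to the shortest of those present, pick each jar up, turn it upside down with its cap pointing steeply down, hold it so for a second, then stand it upright on the cork mat. Take the straightedge out of its case and lay it flat on the table, flush along the tile's long edge that faces the robot and roughly centred on it, and press the case's lid shut until its catch clicks; disturb nothing else on the table.

Things in the scene. Friction and masses are not known exactly. Their poses are not given: they have to be found in the camera images.
- jar_tall: The tallest of up to three closed round paint jars, alike except for their height: white plastic with a paper label and a grey screw cap, 60 mm in diameter, 115 mm tall with its cap (the cap is the top 16 mm, 54 mm in diameter). Two or three are present, upright on the bare table, about 0.32 kg and bottom-heavy. Origin at the centre of its underside, z along its axis towards the cap.
- jar_mid: The middle-sized of up to three closed round paint jars, alike except for their height: white plastic with a paper label and a grey screw cap, 60 mm in diameter, 95 mm tall with its cap (the cap is the top 16 mm, 54 mm in diameter). Two or three are present, upright on the bare table, about 0.28 kg and bottom-heavy. Origin at the centre of its underside, z along its axis towards the cap.
- jar_short: The shortest of up to three closed round paint jars, alike except for their height: white plastic with a paper label and a grey screw cap, 60 mm in diameter, 75 mm tall with its cap (the cap is the top 16 mm, 54 mm in diameter). Two or three are present, upright on the bare table, about 0.24 kg and bottom-heavy. Origin at the centre of its underside, z along its axis towards the cap.
- mat: Flat cork mat, fixed to the table, 110 mm (its x) by 290 mm (its y), 4 mm thick. Origin at the centre of its underside. The jars must end with their centres over it.
- rule: Aluminium straightedge, lying loose in the open case at the start with its length along the case's length. Flat blade 180 mm (its x) by 56 mm (its y) by 5 mm thick, both long edges alike; along its middle a raised grip rib 140 mm long (x), 12 mm wide (y), rising to 27 mm above the underside. About 0.18 kg. Origin at the centre of the blade's underside, z up.
- tile: White ceramic tile with a blue border line, fixed to the table, 120 mm (its x) by 180 mm (its y) by 10 mm thick. Origin at the centre of its underside; its long edge at x = -60 mm faces the robot.
- case: Wooden case of the straightedge, fixed to the table, with an open top: 116 mm (its x) by 222 mm (its y) by 40 mm high outside, walls and floor 6 mm. Origin at the centre of its underside. The lid is hinged along its top edge on the +x side, which faces to the robot's left; a sprung ball catch sits in the middle of the facing wall, inside, 34 mm up.
- lid (a joint): Hinge angle of the case's lid, rad: 0 fully shut, 1.57 standing upright, up to 2.0 leaning outwards; it starts open, leaning outwards past upright. The hinge is stiff, so the lid stays where it is left (0.1 N m turns it). Its catch starts to resist at about 0.09 rad, where a lid merely lowered stops ajar; 7 to 10 N down near the free edge clicks it past: press it home to 0, where it stays.
- lid_hinge (a point): The middle of the lid's hinge line, 40 mm above the table, at x = +58 mm in the case's frame. The axes move with the lid: the lid is a board 8 mm thick, 116 mm wide (from the hinge towards this frame's -x) and 222 mm long (y); z points out of its outer face, which lies at z = 8 mm.
- lid_front (a point): Point on the lid's outer face, 100 mm from the hinge line (16 mm from the free edge), midway along the lid: where to press.
- vase: Bystander: white ceramic vase with blue lines, 72 mm wide, 150 mm tall, beyond the work. Leave alone. Origin at the centre of its underside.
- brush_pot: Bystander: blue pot of brushes, 70 mm wide, 90 mm tall, brushes to about 200 mm. Leave alone. Origin at the centre of its underside.
- dishes: Bystander: stack of white dishes, 90 mm wide, 62 mm tall. Leave alone. Origin at the centre of its underside.
- tumbler: Bystander: clear tumbler, 64 mm wide, 100 mm tall. Leave alone. Origin at the centre of its underside.
There are look-alikes about, which are no part of the job. Leave any green, turquoise or yellow look-alike of the jar_short alone.

How it is judged:
On the way, in this order (a step that is already met when the one before it is completed fails the run):
1. the tallest jar (if present) is lifted and held upside down, its axis at least 126 degrees (2.2 rad) over, for 0.6 s (angle between jar_tall's own z axis and vertical above 2.2 rad and height (world z) of jar_tall above 0.1 m), for 0.6 s.
2. the middle-sized jar (if present) is lifted and held upside down, its axis at least 126 degrees (2.2 rad) over, for 0.6 s (angle between jar_mid's own z axis and vertical above 2.2 rad and height (world z) of jar_mid above 0.1 m), for 0.6 s.
3. the shortest jar (if present) is lifted and held upside down, its axis at least 126 degrees (2.2 rad) over, for 0.6 s (angle between jar_short's own z axis and vertical above 2.2 rad and height (world z) of jar_short above 0.1 m), for 0.6 s.
At the end, for the whole second after the job is handed in: Every jar present stands upright and still, its centre over the mat; the straightedge lies flat, a long edge along the tile's near long edge (gap under 3.5 mm, within 0.025 rad of parallel, centred within 45 mm); the lid is shut past its catch (below 0.03 rad) (angle between each of jar_tall, jar_mid, jar_short's own z axis and vertical below 0.1 rad and height (world z) of each of jar_tall, jar_mid, jar_short below 0.012 m and linear speed of each of jar_tall, jar_mid, jar_short, rule below 0.03 m/s and x of jar_tall in the frame of mat between -0.055 and 0.055 m and y of jar_tall in the frame of mat between -0.145 and 0.145 m and x of jar_mid in the frame of mat between -0.055 and 0.055 m and y of jar_mid in the frame of mat between -0.145 and 0.145 m and x of jar_short in the frame of mat between -0.055 and 0.055 m and y of jar_short in the frame of mat between -0.145 and 0.145 m and x of rule in the frame of tile between -0.0915 and -0.086 m and y of rule in the frame of tile between -0.045 and 0.045 m and angle between the x axis of rule and the y axis of tile, either way round below 0.025 rad and angle between rule's own z axis and vertical below 0.05 rad and height (world z) of rule below 0.004 m and value of joint lid below 0.03 rad); the robot touches nothing.
It fails at once if a bystander (vase, brush pot, dishes, tumbler) is moved more than 30 mm (distance of any of vase, brush_pot, dishes, tumbler from where it was at the start of the episode above 0.03 m).
Of jar_tall, jar_mid, jar_short only 2 to 3 are there at a start; the rules pass over those that are not, and their reading is None.
At some moment in a run one of jar_mid, jar_short, rule may be knocked a few centimetres aside while the robot is not near it.
It also fails if it takes over 210 s, if anything falls off the work surface, if the arm or the gripper's body presses on something with over 40 N, if the wrist force passes 120 N, or if a joint passes its speed limit or range.

### The arm

A 7-joint arm with a two-finger parallel gripper is mounted at the origin on the work surface. World frame = base frame: x ahead of the robot, y to its left, z up, the work surface at z = 0. Lengths are in m, angles in rad, forces in N, time in s.
With the tool pointing down it reaches from about 0.4 to 0.85 m from the base axis. Payload 10.4 kg.
Tool frame: the origin (TCP) lies midway between the tips of the shut fingers; the grasp point (between the pads) lies 19 mm behind it; z points along the fingers, y is the line along which they close (so a half turn about z gives the same grasp; the last joint's range is limited). The gripper opens to 85 mm and grips with 20 to 120 N. Pads are 22 mm wide; open, the fingers measure 114 mm over their backs; the gripper's body (76 mm by 85 mm) begins 54 mm behind the grasp point. The pads swing forward as they close: fully open they stand 13 mm farther back than shut.
Start: joints at [1.077, 0.332, -0.065, 1.46, 0.022, 1.35, -0.088], TCP at [0.284, -0.557, 0.231] pointing down, gripper open.
Joint ranges: [-2.6, 2.6], [-0.5, 2.12], [-1.47, 1.34], [0.16, 2.42], [-1.27, 4.41], [0.06, 2.06], [-2.6, 2.6]. Speed limits (rad/s): [2.22, 2.22, 2.79, 2.79, 3.14, 3.14, 3.14].

### API

Orientations are given as a 3x3 rotation matrix whose columns are the frame's x, y, z axes.
In Python, from station import bot, eyes gives the robot as it stands. The module is installed in compiled form; this text tells all that it offers. Calls block until the motion is done:
- bot.move_ptp(position, orientation): joint-space move of the TCP to a pose.
- bot.move_l(position, frame=None, rate=0.15, stop_force=None): straight line of the TCP; frame=None keeps the orientation; rate is the mean speed in m/s. With stop_force (N) it stops when the force on the tool has changed by that much, and returns True; else False.
- bot.move_j(angles): joint-space move.
- bot.grip(opening): finger opening in m; the grip force is fixed at half the most; returns when the fingers have stopped.
- bot.hold(seconds).
- bot.ik(position, orientation): joint angles nearest the present ones, or None.
- eyes.get_image(name): name is "scene" or "side" or "wrist"; returns the picture (420x560x3 uint8, blue, green, red); there is no depth.
- eyes.get_calibration(name): a dict with "mtx" (3x3 intrinsics, pixels), "origin" and "orientation" of the camera in the world. Camera axes: x right, y up, looking along -z (the intrinsics and any distortion apply to the point x, -y, -z); pixel columns grow to the right and rows downward; lengths in m; the calibration is good to about 2 mm. A picture is of the moment at which its call begins: read the wrist's pose just before it. get_calibration takes no time and is no camera call; for the wrist camera it gives the pose at the moment of the call.
A pose or a line that the arm cannot do raises bot.MotionError and nothing moves.
- bot.hand_in(): hands the job in; it is judged then, once.
Trained networks look in the newest picture that a camera, given by its name, has taken for a name from the list of things; names that differ only in an ending like _2 or _b are one class to them, and where a whole thing is asked for, a point or a joint stands for the part that bears it (a point fixed in the world has none). Each returns a list of dicts, best first, with "p" (0 to 1); they miss things now and then, are a little off and sometimes report something else, mostly with a low value. They report only what shows in the picture. A call takes as long as a camera call. They do not tell look-alikes from the thing itself.
- eyes.boxes_of(camera, label): "at" ([x, y, z] in m, in the coordinates of the camera as it stood for that picture, good to about 4 mm: the middle of the surface that is visible of it).
- eyes.mark_of(camera, label): "at" ([x, y, z] in m, in the coordinates of the camera as it stood for that picture, good to about 4 mm: a listed point, or the origin of a listed thing).
Readings, each from a call of its own:
- bot.read_t(): time.
- bot.read_q(): joint angles.
- bot.read_qvel(): joint speeds.
- bot.read_effort(): joint torques, N m.
- bot.read_tcp_pos(): TCP position.
- bot.read_orientation(): TCP orientation.
- bot.read_force(): force on the tool from outside, world axes, zero at the start.
- bot.read_ft_torque(): the same for the moment, N m.
- bot.read_finger_gap(): finger opening in m.
- bot.read_grip_force(): force on a finger pad.
Only numpy, scipy, OpenCV 4.12 (cv2) and the standard library are available. Lean on these libraries where they do the work, as an engineer would, in place of code of your own. Each camera call takes 0.05 s, during which the arm holds its last target. There are 200 camera calls.

## Working session

There is one attempt and no reset: what is moved stays moved. The work goes in short steps, each a Python script; the robot and the scene stay as the last script left them, time stands still between calls to the robot, and variables do not carry over. Pictures are saved under pics/ and viewed, at most 16 in all, crops included, and the job is handed in when it is done.

```bash
mkdir -p pics; cat > h.py <<'E'
import numpy as np, cv2
from station import bot, eyes
def world(cam, p, cal=None):
    c = cal or eyes.get_calibration(cam)
    return np.array(c["orientation"])@np.array(p)+np.array(c["origin"])
def pix(cam, P, cal=None):
    c = cal or eyes.get_calibration(cam)
    q = np.array(c["orientation"]).T@(np.array(P)-np.array(c["origin"]))
    u = np.array(c["mtx"])@np.array([q[0],-q[1],-q[2]]); return u[:2]/u[2]
def ray(cam, uv, z, cal=None):
    c = cal or eyes.get_calibration(cam)
    d = np.linalg.inv(np.array(c["mtx"]))@np.array([uv[0],uv[1],1.])
    d = np.array(c["orientation"])@np.array([d[0],-d[1],-d[2]]); o=np.array(c["origin"])
    return o+d*(z-o[2])/d[2]
def find(cam, label, f="mark", pmin=0.2, cal=None):
    r = (eyes.mark_of if f=="mark" else eyes.boxes_of)(cam,label)
    return [(round(d["p"],2), world(cam,d["at"],cal)) for d in r if d["p"]>pmin]
E
python3 - <<'E'
from h import *
np.set_printoptions(precision=3,suppress=True)
for cam in ("scene","side"):
    im=eyes.get_image(cam); cv2.imwrite(f"pics/{cam}0.png",im)
    c=eyes.get_calibration(cam); print(cam,c["mtx"],c["origin"],c["orientation"],c.keys())
    for l in "jar_tall jar_mid jar_short mat rule tile case lid_hinge lid_front vase brush_pot dishes tumbler".split():
        for p,w in find(cam,l): print(cam,l,p,w,pix(cam,w).round())
E
```

```text
scene [[395.148   0.    275.077]
 [  0.    395.148 220.61 ]
 [  0.      0.      1.   ]] [1.05  0.572 0.666] [[-0.792 -0.385  0.474]
 [ 0.611 -0.513  0.603]
 [ 0.011  0.767  0.642]] dict_keys(['mtx', 'origin', 'orientation'])
scene jar_tall 0.75 [ 0.599 -0.108 -0.004] [250. 217.]
scene jar_short 0.91 [ 0.588 -0.328  0.001] [211. 177.]
scene jar_short 0.65 [ 0.55  -0.215 -0.004] [243. 192.]
scene jar_short 0.65 [0.545 0.368 0.137] [427. 281.]
scene jar_short 0.61 [ 0.706 -0.41   0.002] [163. 178.]
scene jar_short 0.58 [ 0.644 -0.227  0.003] [213. 200.]
scene jar_short 0.42 [ 0.598 -0.11  -0.002] [250. 216.]
scene mat 0.74 [ 0.608  0.09  -0.001] [295. 261.]
scene rule 0.87 [0.534 0.281 0.003] [379. 296.]
scene tile 0.9 [ 0.607  0.093 -0.002] [297. 262.]
scene case 0.57 [ 0.53   0.287 -0.001] [383. 298.]
scene case 0.49 [0.549 0.37  0.14 ] [427. 281.]
scene lid_hinge 0.69 [0.546 0.339 0.04 ] [401. 305.]
scene vase 0.73 [0.801 0.045 0.001] [214. 286.]
scene brush_pot 0.72 [ 0.772 -0.258 -0.002] [165. 213.]
scene tumbler 0.77 [ 0.798 -0.068 -0.003] [191. 258.]
side [[474.538   0.    282.49
[... 372 characters left out ...]
rt 0.9 [ 0.702 -0.405  0.002] [367. 376.]
side jar_short 0.86 [ 0.552 -0.216  0.   ] [266. 302.]
side jar_short 0.67 [ 0.643 -0.225  0.004] [311. 296.]
side mat 0.94 [ 0.429 -0.22   0.002] [204. 313.]
side rule 0.8 [0.539 0.275 0.006] [230. 148.]
side rule 0.45 [0.802 0.044 0.003] [348. 193.]
side tile 0.84 [0.612 0.095 0.001] [268. 191.]
side case 0.79 [ 0.534  0.287 -0.001] [228. 147.]
side lid_hinge 0.78 [0.541 0.344 0.043] [226. 122.]
side lid_front 0.65 [0.55  0.366 0.138] [225.  87.]
side vase 0.86 [0.801 0.048 0.   ] [347. 193.]
side brush_pot 0.82 [ 0.777 -0.259  0.002] [380. 300.]
side dishes 0.6 [ 0.765  0.217 -0.   ] [316. 152.]
side tumbler 0.58 [ 0.798 -0.068  0.004] [361. 227.]
```

View pics/scene0.png

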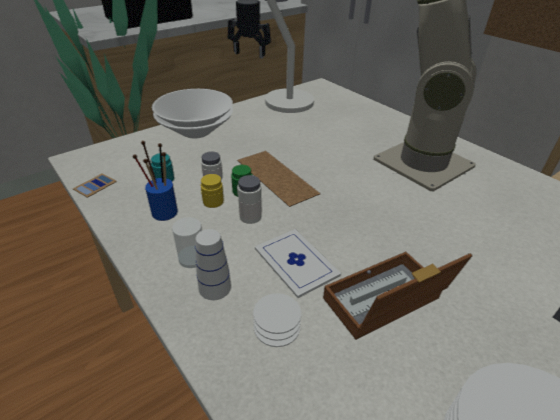

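View pics/side0.png

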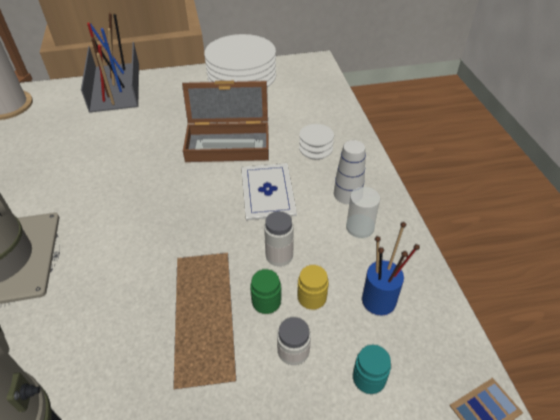

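Scene: two white, grey-capped jars at scene (250,200) / side (279,240), the taller, and scene (211,167) / side (294,341), the short one. Possible confusions are the green (side 266,291), yellow (313,287) and turquoise (372,369) look-alikes, and in the scene view the vase (212,265) is also white. I'll leave all of those alone. Next I'll check the jars and outlines in a close crop with projected models.

```bash
cat >> h.py <<'E'
def rz(a): c,s=np.cos(a),np.sin(a); return np.array([[c,-s,0],[s,c,0],[0,0,1.]])
def rect(xy,a,lx,ly,z):
    return [np.array([*xy,z])+rz(a)@np.array([sx*lx/2,sy*ly/2,0]) for sx,sy in((-1,-1),(1,-1),(1,1),(-1,1))]
E
python3 - <<'E'
from h import *
im=cv2.imread("pics/side0.png"); 
for z in(.115,.095,.075):
    print(z,pix("side",[.598,-.107,z]).round(1),pix("scene",[.598,-.107,z]).round(1),'short',pix("side",[.586,-.328,z]).round(1))
# mat & tile from picture corners, fitted
g=cv2.cvtColor(im,cv2.COLOR_BGR2GRAY); hsv=cv2.cvtColor(im,cv2.COLOR_BGR2HSV)
m=((hsv[...,0]<20)&(hsv[...,1]>75)).astype(np.uint8); m[:, :170]=0; m[:,245:]=0; m[:245]=0; m[395:]=0
cs,_=cv2.findContours(m,0,2); c=max(cs,key=cv2.contourArea)
pts=np.array([ray("side",p[0],.004)[:2] for p in c],np.float32); r=cv2.minAreaRect(pts); print("mat",r)
A=im[70:220,170:320]; B=im[200:370,210:360]
out=np.hstack([cv2.resize(A,(400,400),interpolation=2),cv2.resize(B,(400,453),interpolation=2)[:400]])
cv2.imwrite("pics/crop1.png",out)
E
```

```text
0.115 [277.4 220.1] [249.6 180.3] short [295.2 316.6]
0.095 [277.5 226.7] [249.8 187. ] short [295.  322.7]
0.075 [277.6 233.1] [250.  193.4] short [294.9 328.6]
mat ((0.42654746770858765, -0.22005431354045868), (0.28745898604393005, 0.1077716201543808), 86.23941040039062)
```

View pics/crop1.png

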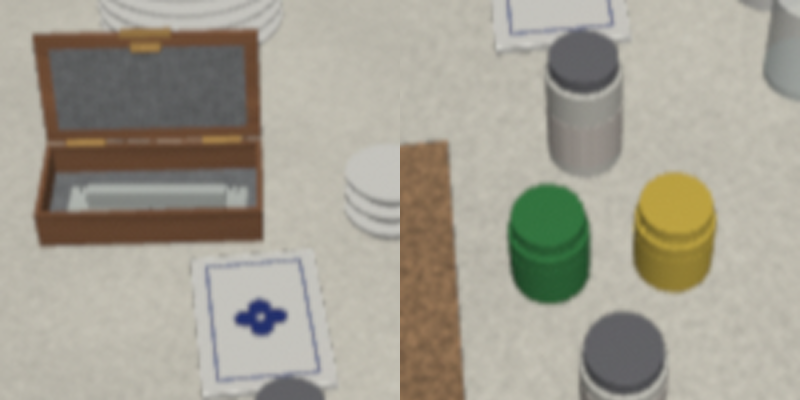

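Side crop: the tall jar's cap top is at about side (279,222) and the short one's at (294,331). Both sit about 2.4 px below the projections for 115 mm and 75 mm, the same offset, so these are jar_tall and jar_short, and jar_mid is absent. Next I'll find a side-grasp and flip the arm can do.

```bash
cat >> h.py <<'E'
def side(a,p,roll):
    z=np.array([np.cos(p)*np.cos(a),np.cos(p)*np.sin(a),-np.sin(p)]); y=np.array([-np.sin(a),np.cos(a),0])
    return np.column_stack([np.cross(y,z),y,z])@rz(roll)
def tcp(g,R): return np.array(g)+.019*R[:,2]   # TCP for a grasp point g
E
python3 - <<'E'
from h import *
D=np.radians
for name,g in dict(tall=(.598,-.107,.06),short=(.586,-.328,.05),place=(.427,-.15,.064),place2=(.427,-.29,.054),flip=(.5,-.1,.35),flip2=(.5,-.2,.35)).items():
    for p in (0,15,30):
        row=[]
        for a in (-90,-60,-40,-20,0,20,40):
            for r in (-180,-135,-90,-45,0,45,90,135):
                R=side(D(a),D(p),D(r))
                if r in(-180,0) or 'flip' in name:
                    q=bot.ik(tcp(g,R),R)
                    if q is not None: row.append((a,r,round(float(q[6]),1)))
        print(name,p,row)
E
```

```text
tall 0 [(-90, -180, 2.0), (-90, 0, -1.1), (-60, -180, 1.8), (-60, 0, -1.2), (-40, -180, 1.5), (-40, 0, -1.2), (-20, -180, 0.8), (-20, 0, -1.3), (0, -180, 0.3), (0, 0, -2.4), (20, -180, 1.6), (20, 0, -2.1), (40, -180, 1.2), (40, 0, -1.9)]
tall 15 [(-90, -180, 2.1), (-90, 0, -1.1), (-60, -180, 2.0), (-60, 0, -1.1), (-40, -180, 1.7), (-40, 0, -1.1), (20, -180, 0.6), (20, 0, -2.6), (40, -180, 0.8), (40, 0, -2.1)]
tall 30 [(-90, -180, 2.1), (-90, 0, -1.0), (-60, -180, 2.2), (-60, 0, -0.9), (-40, -180, 1.9), (-40, 0, -0.9), (-20, -180, 2.2), (-20, 0, -0.8), (0, -180, 2.3), (0, 0, -0.5), (20, -180, 2.5), (20, 0, -0.6), (40, -180, 0.5), (40, 0, -2.3)]
short 0 [(-90, -180, 2.0), (-90, 0, -1.1), (-60, -180, 1.4), (-60, 0, -1.3), (-40, -180, 0.6), (-40, 0, -1.4), (-20, -180, 0.5), (-20, 0, -2.3), (0, -180, 0.2), (0, 0, -2.5), (20, -180, 1.2), (20, 0, -2.0), (40, -180, 1.0), (40, 0, -2.2)]
short 15 [(-90, -180, 2.1), (-90, 0, -1.0), (-60, -180, 1.5), (-60, 0, -1.2), (-40, -180, 1.5), (-40, 0, -1.3), (-20, -180, 0.3), (-20, 0, -0.1), (0, -180, 0.5), (0, 0, -0.3), (20, -180, 0.8), (20, 0, -2.1), (
[... 2958 characters left out ...]
), (-60, -135, 2.1), (-60, -90, 1.4), (-60, -45, 0.6), (-60, 0, -0.1), (-60, 45, -0.9), (-60, 90, -1.5), (-60, 135, -2.3), (-40, -135, 2.4), (-40, -90, 1.6), (-40, -45, 1.0), (-40, 0, 0.3), (-40, 45, -0.5), (-40, 90, -1.3), (-40, 135, -2.1), (-20, -180, -1.9), (-20, -135, -2.3), (-20, -45, 2.1), (-20, 0, 1.3), (-20, 45, 0.8), (-20, 90, 0.3), (-20, 135, -1.1), (0, -180, -0.4), (0, -135, -1.1), (0, -90, -1.7), (0, -45, -2.5), (0, 45, 1.8), (0, 90, 1.3), (0, 135, 0.6), (20, -180, 0.2), (20, -135, -0.6), (20, -90, -1.4), (20, -45, -2.2), (20, 45, 2.4), (20, 90, 1.7), (20, 135, 1.0), (40, -180, 0.3), (40, -135, -0.5), (40, -90, -1.2), (40, -45, -2.0), (40, 45, 2.5), (40, 90, 1.9), (40, 135, 1.1)]
```

```bash
cat >> h.py <<'E'
D=np.radians
def gp(g,R,off=.027): return np.array(g)+off*R[:,2]
def st(m=""): print(m,"t",round(bot.read_t(),1),"q",np.round(bot.read_q(),2),"p",np.round(bot.read_tcp_pos(),3),"gap",round(bot.read_finger_gap(),3),"F",np.round(bot.read_force(),1))
E
cat > a.py <<'E'
from h import *
g=np.array([.598,-.107,.06]); R=side(D(15),D(10),0); d=R[:,2]*[1,1,0]; d/=np.linalg.norm(d)
R1=side(D(30),D(10),0)
bot.move_ptp(gp([.40,-.25,.30],R1),R1); st("high")
bot.grip(.078)
bot.move_ptp(gp(g-.13*d+[0,0,.1],R),R); st("pre")
bot.move_l(gp(g-.13*d,R)); st("low")
bot.move_l(gp(g,R),rate=.08,stop_force=8); st("at")
E
python3 a.py
```

```text
high t 3.4 q [ 1.85  0.25 -0.74  2.15 -1.27  1.4  -2.4 ] p [ 0.423 -0.237  0.295] gap 0.085 F [-0.7  0.9 -0.5]Traceback (most recent call last):
  File "a.py", line 6, in <module>
    bot.move_ptp(gp(g-.13*d+[0,0,.1],R),R); st("pre")
    ~~~~~~~~~~~~^^^^^^^^^^^^^^^^^^^^^^^^^^
station.MotionError: the arm cannot take that pose within its joint ranges
```

```bash
cat > s.py <<'E'
from h import *
g=np.array([.598,-.107,.06])
for p in (0,10,20):
  for a in (-60,-45,-30,-15,0,15,25):
    for r in (0,180):
      R=side(D(a),D(p),D(r)); d=np.array([np.cos(D(a)),np.sin(D(a)),0])
      qs=[bot.ik(gp(x,R),R) for x in (g-.13*d,g-.07*d,g,g-.05*d+[0,0,.15])]
      if sum(q is not None for q in qs)>=3: print(p,a,r,*[None if q is None else list(np.round(q,1)) for q in qs])
E
python3 s.py
```

```text
0 -60 0 [np.float64(-0.7), np.float64(0.9), np.float64(-0.1), np.float64(2.0), np.float64(1.4), np.float64(1.7), np.float64(-1.3)] [np.float64(-0.7), np.float64(0.9), np.float64(0.1), np.float64(2.0), np.float64(1.4), np.float64(1.5), np.float64(-1.3)] [np.float64(-0.8), np.float64(1.0), np.float64(0.3), np.float64(2.0), np.float64(1.5), np.float64(1.3), np.float64(-1.4)] [np.float64(-0.9), np.float64(0.6), np.float64(0.3), np.float64(2.1), np.float64(1.4), np.float64(1.4), np.float64(-1.1)]
0 -60 180 [np.float64(-0.5), np.float64(0.9), np.float64(-0.3), np.float64(2.0), np.float64(1.5), np.float64(1.8), np.float64(1.8)] [np.float64(-0.7), np.float64(0.9), np.float64(0.1), np.float64(2.0), np.float64(1.4), np.float64(1.5), np.float64(1.8)] [np.float64(-0.8), np.float64(1.0), np.float64(0.3), np.float64(2.0), np.float64(1.5), np.float64(1.3), np.float64(1.8)] [np.float64(-0.9), np.float64(0.6), np.float64(0.3), np.float64(2.1), np.float64(1.4), np.float64(1.4), np.float64(2.1)]
0 -45 0 [np.float64(-0.9), np.float64(0.9), np.float64(0.1), np.float64(2.3), np.float64(1.5), np.float64(1.
[... 7901 characters left out ...]
loat64(1.1), np.float64(2.3), np.float64(3.7), np.float64(1.8), np.float64(-2.4)] [np.float64(1.9), np.float64(0.7), np.float64(-1.4), np.float64(2.3), np.float64(-1.3), np.float64(0.4), np.float64(-2.4)]
20 25 180 [np.float64(1.9), np.float64(1.0), np.float64(-1.1), np.float64(2.3), np.float64(-1.2), np.float64(0.4), np.float64(1.1)] [np.float64(1.8), np.float64(1.1), np.float64(-1.2), np.float64(2.3), np.float64(-1.2), np.float64(0.2), np.float64(1.2)] [np.float64(-0.5), np.float64(1.3), np.float64(1.1), np.float64(2.3), np.float64(3.7), np.float64(1.8), np.float64(0.7)] [np.float64(-0.5), np.float64(0.5), np.float64(1.3), np.float64(2.3), np.float64(4.4), np.float64(1.4), np.float64(0.8)]
```

```bash
cat > a.py <<'E'
from h import *
g=np.array([.598,-.107,.06]); R=side(D(-60),D(10),0); d=np.array([np.cos(D(-60)),np.sin(D(-60)),0])
q1=bot.ik(gp(g-.13*d+[0,0,.25],R),R); print(np.round(q1,2))
P=[.45,-.05,.40]
for r in range(-180,180,30):
    Rd=rz(D(r))@np.diag([1,-1,-1.]); q=bot.ik(P,Rd)
    print(r, None if q is None else np.round(q,2))
E
python3 a.py
```

```text
[-0.67  0.23 -0.06  2.08  1.31  1.61 -0.76]
-180 [-1.03 -0.24  0.87  1.61  0.18  1.68  1.42]
-150 [-1.03 -0.24  0.87  1.61  0.18  1.68  1.94]
-120 [-1.03 -0.24  0.87  1.61  0.18  1.68  2.46]
-90 None
-60 [ 1.55 -0.16 -1.34  1.53 -0.16  1.65 -2.41]
-30 [ 1.41 -0.11 -1.25  1.53 -0.11  1.65 -1.95]
0 [ 1.35 -0.1  -1.21  1.53 -0.09  1.65 -1.44]
30 [ 0.52 -0.07 -0.47  1.56 -0.03  1.65 -1.  ]
60 [ 0.08 -0.08 -0.06  1.58 -0.01  1.65 -0.51]
90 [-0.35 -0.11  0.33  1.59  0.04  1.65 -0.02]
120 [-0.8  -0.17  0.71  1.61  0.11  1.66  0.43]
150 [-1.03 -0.24  0.87  1.61  0.18  1.68  0.89]
```

```bash
cat > a.py <<'E'
from h import *
g=np.array([.598,-.107,.06]); R=side(D(-60),D(10),0); d=np.array([np.cos(D(-60)),np.sin(D(-60)),0])
Rd=rz(D(60))@np.diag([1,-1,-1.])
bot.move_ptp([.45,-.05,.40],Rd); bot.grip(.078)
bot.move_ptp(gp(g-.13*d+[0,0,.25],R),R); st("pre")
bot.move_l(gp(g-.13*d,R)); st("low")
print(bot.move_l(gp(g,R),rate=.08,stop_force=8)); st("at")
bot.grip(.04); st("gripped"); print(bot.read_grip_force())
bot.move_l(gp(g+[0,0,.02],R),rate=.05); st("up")
cv2.imwrite("pics/s1.png",np.hstack([eyes.get_image("side")[120:,150:450],eyes.get_image("scene")[120:,130:430]]))
E
python3 a.py
```

```text
pre t 7.3 q [-0.26  0.27 -0.51  2.05  1.38  1.71 -0.77] p [ 0.546 -0.018  0.306] gap 0.078 F [0.3 0.2 0. ]
low t 9.1 q [-0.34  0.82 -0.41  2.04  1.51  1.72 -1.27] p [ 0.546 -0.017  0.056] gap 0.078 F [ 0.4 -0.3  0.4]
False
at t 10.8 q [-0.19  0.79 -0.28  2.03  1.71  1.55 -1.21] p [ 0.611 -0.129  0.055] gap 0.078 F [ 0.   0.4 -0.9]
gripped t 11.2 q [-0.19  0.79 -0.28  2.03  1.71  1.55 -1.21] p [ 0.611 -0.13   0.055] gap 0.058 F [-0.6  2.3  0.9]
63.74683141708374
up t 11.7 q [-0.18  0.75 -0.29  2.05  1.69  1.54 -1.18] p [ 0.611 -0.13   0.076] gap 0.059 F [-0.   0.2 -3.6]
```

View pics/s1.png

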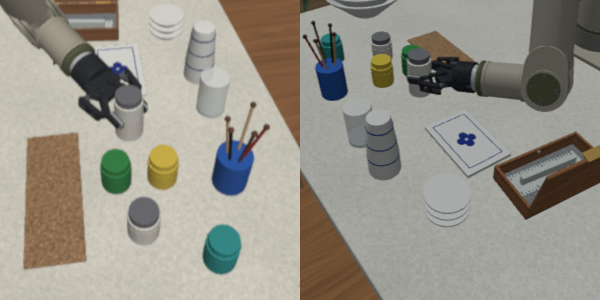

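The left half (side camera) shows the tall jar gripped at (128,110) and off the table. Neighbours are untouched. Next: lift, flip and place.

```bash
cat > a.py <<'E'
from h import *
g=np.array([.598,-.107,.06]); R=side(D(-60),D(10),0); 
bot.move_l(gp(g+[0,0,.2],R)); 
P=np.array([.432,-.145,.064])
for a in (-60,-70,-80,-90):
    R2=side(D(a),D(10),0); q=bot.ik(gp(P+[0,0,.2],R2),R2); q2=bot.ik(gp(P,R2),R2)
    print(a,*[None if x is None else np.round(x,2) for x in (q,q2)])
    if q is not None and q2 is not None: break
bot.move_l(gp([.5,-.12,.28],R)); st("mid")
q=list(bot.read_q()); qf=q[:]; qf[6]+=3.0
print(qf[6]); bot.move_j(qf); z=np.array(bot.read_orientation()).T@R@np.array(side(D(-60),D(10),0)).T
Rn=np.array(bot.read_orientation()); ax=Rn@R.T@[0,0,1]; print("tilt",np.degrees(np.arccos(ax[2])),"gap",bot.read_finger_gap())
bot.hold(1.2); bot.move_j(q); st("back")
bot.move_ptp(gp(P+[0,0,.15],R2),R2); st("over")
bot.move_l(gp(P+[0,0,.012],R2)); print(bot.move_l(gp(P-[0,0,.004],R2),rate=.02,stop_force=4)); st("down")
E
python3 a.py
```

```text
-60 None [-0.2   0.7  -0.35  2.41  1.63  1.61 -1.5 ]
-70 [-0.15  0.14 -0.41  2.34  1.33  1.6  -0.93] [-0.19  0.72 -0.36  2.29  1.47  1.64 -1.44]
mid t 14.0 q [-0.14  0.14 -0.4   2.29  1.48  1.49 -0.85] p [ 0.514 -0.143  0.275] gap 0.058 F [ 0.5  0.2 -3.8]
2.154884733419721
tilt 158.4099394964838 gap 0.05861421001101318
back t 20.2 q [-0.14  0.14 -0.4   2.29  1.48  1.49 -0.84] p [ 0.514 -0.143  0.275] gap 0.059 F [-0.7  0.6 -4. ]
over t 20.7 q [-0.16  0.28 -0.41  2.35  1.36  1.61 -1.07] p [ 0.441 -0.17   0.209] gap 0.058 F [ 0.7  0.2 -1.8]
True
down t 22.4 q [-0.21  0.72 -0.34  2.29  1.47  1.63 -1.44] p [ 0.441 -0.17   0.059] gap 0.058 F [0.  2.2 4.9]
```

```bash
cat > a.py <<'E'
from h import *
bot.grip(.078); R=np.array(bot.read_orientation()); p=np.array(bot.read_tcp_pos()); d=R[:,2]*[1,1,0]; d/=np.linalg.norm(d)
bot.move_l(p-.12*d); bot.move_l(p-.12*d+[0,0,.25]); st()
Rd=rz(D(60))@np.diag([1,-1,-1.]); bot.move_ptp([.45,-.05,.40],Rd)
R1=side(D(30),D(10),0); bot.move_ptp(gp([.40,-.30,.30],R1),R1); st("high")
bot.move_ptp([.284,-.45,.3],Rd); st("down")
for cam in("side","scene"):
    im=eyes.get_image(cam); cv2.imwrite(f"pics/{cam}2.png",im)
    for l in("jar_tall","jar_short","rule","mat"):
        for pp,w in find(cam,l): print(cam,l,pp,w.round(3),pix(cam,w).round())
E
python3 a.py
```

```text
t 25.5 q [-0.26  0.1  -0.61  2.24  1.11  1.84 -0.88] p [ 0.4   -0.057  0.308] gap 0.078 F [ 0.1  0.1 -0.1]
high t 28.2 q [ 1.62  0.3  -0.46  2.04 -1.26  1.46 -2.41] p [ 0.424 -0.285  0.295] gap 0.078 F [ 0.2  0.4 -0.4]
down t 30.4 q [ 1.96  0.3  -1.24  1.55  0.28  1.49  0.19] p [ 0.284 -0.45   0.3  ] gap 0.078 F [ 0.6 -0.3  0.4]
side jar_tall 0.83 [ 0.431 -0.146  0.004] [203. 282.]
side jar_short 0.86 [ 0.602 -0.371 -0.003] [308. 370.]
side jar_short 0.66 [ 0.644 -0.224  0.001] [312. 297.]
side jar_short 0.63 [ 0.551 -0.218 -0.   ] [266. 302.]
side jar_short 0.61 [ 0.703 -0.411  0.002] [369. 379.]
side rule 0.93 [0.538 0.275 0.001] [230. 149.]
side mat 0.58 [ 0.431 -0.217  0.002] [205. 312.]
side mat 0.21 [0.802 0.047 0.001] [348. 193.]
scene jar_tall 0.75 [0.534 0.28  0.009] [380. 294.]
scene jar_tall 0.65 [ 0.432 -0.147  0.001] [290. 188.]
scene jar_short 0.98 [ 0.644 -0.226  0.003] [213. 200.]
scene jar_short 0.83 [ 0.705 -0.407 -0.001] [164. 179.]
scene jar_short 0.7 [ 0.601 -0.371  0.002] [200. 172.]
scene jar_short 0.66 [ 0.552 -0.215 -0.001] [243. 191.]
scene rule 0.78 [0.537 0.278 0.007] [378. 294.]
scene rule 0.54 [0.545 0.338 0.037] [401. 305.]
scene rule 0.54 [ 0.761  0.216 -0.002] [277. 331.]
scene mat 0.7 [ 0.426 -0.222 -0.001] [275. 176.]
```

View pics/side2.png

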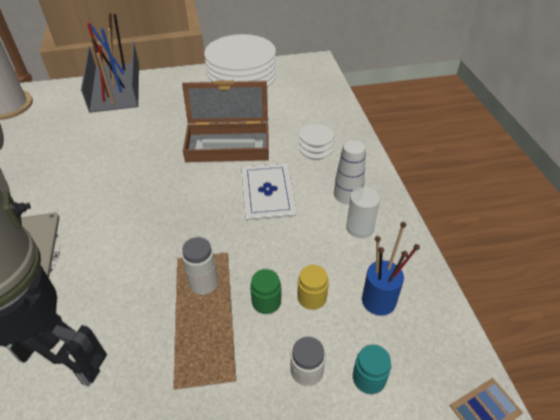

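The tall jar stands on the mat at side (201,265). jar_short was knocked aside and is now at side (308,360), about (0.602,-0.371). The turquoise jar beside it is at (372,369).

```bash
cat > a.py <<'E'
from h import *
g=np.array([.602,-.371,.047]); 
f=lambda q: None if q is None else [round(float(x),2) for x in q]
for p in (10,15,20):
  for a in (30,38,45,55,65):
    R=side(D(a),D(p),0); d=np.array([np.cos(D(a)),np.sin(D(a)),0])
    qs=[bot.ik(gp(x,R),R) for x in (g-.13*d+[0,0,.2],g-.13*d,g,g+[0,0,.2],[.427,-.275,.051])]
    if all(q is not None for q in qs): print(p,a,f(qs[0]),f(qs[2]),f(qs[3])[5:],f(qs[4]))
E
python3 a.py
```

```text
10 30 [1.35, 0.64, -0.26, 1.66, -1.26, 1.42, -2.46] [1.29, 1.01, -0.46, 1.62, -1.26, 1.09, -2.21] [1.1, -2.53] [1.56, 0.85, -0.46, 2.05, -1.21, 1.15, -1.97]
10 38 [1.17, 0.72, -0.06, 1.48, -1.27, 1.61, -2.48] [1.13, 1.02, -0.26, 1.5, -1.26, 1.3, -2.25] [1.3, -2.55] [1.35, 0.84, -0.26, 1.95, -1.19, 1.33, -1.99]
10 45 [1.15, 0.82, -0.06, 1.32, -1.21, 1.72, -2.53] [1.11, 1.07, -0.26, 1.38, -1.15, 1.4, -2.31] [1.48, -2.55] [1.15, 0.85, -0.06, 1.87, -1.19, 1.5, -1.98]
10 55 [1.03, 0.96, 0.08, 1.06, -1.25, 1.92, -2.58] [0.96, 1.14, -0.06, 1.21, -1.18, 1.63, -2.33] [1.71, -2.56] [0.94, 0.91, 0.14, 1.75, -1.17, 1.69, -1.97]
15 30 [1.34, 0.6, -0.26, 1.65, -1.2, 1.38, -2.51] [1.28, 0.96, -0.46, 1.64, -1.21, 1.03, -2.27] [1.14, -2.56] [1.54, 0.78, -0.46, 2.07, -1.2, 1.09, -2.02]
15 38 [1.17, 0.69, -0.06, 1.48, -1.2, 1.57, -2.52] [1.12, 0.97, -0.26, 1.52, -1.21, 1.24, -2.29] [1.33, -2.57] [1.16, 0.76, -0.06, 1.99, -1.27, 1.37, -1.98]
15 45 [1.01, 0.78, 0.14, 1.33, -1.26, 1.75, -2.52] [0.97, 1.01, -0.06, 1.41, -1.25, 1.43, -2.3] [1.52, -2.56] [0.96, 0.8, 0.14, 1.91, -1.26, 1.53, -1.97]
15 55 [0.99, 0.93, 0.14, 1.07, -1.22, 1.9, -2.57] [0.95, 1.09, -0.06, 1.24, -1.13, 1.57, -2.35] [1.67, -2.58] [0.77, 0.88, 0.34, 1.79, -1.24, 1.72, -1.95]
20 30 [1.17, 0.54, -0.06, 1.65, -1.22, 1.4, -2.54] [1.27, 0.91, -0.46, 1.65, -1.16, 0.97, -2.33] [1.17, -2.6] [1.52, 0.71, -0.46, 2.09, -1.18, 1.03, -2.08]
20 38 [1.01, 0.65, 0.14, 1.49, -1.23, 1.6, -2.53] [1.11, 0.93, -0.26, 1.54, -1.16, 1.18, -2.35] [1.36, -2.59] [1.14, 0.69, -0.06, 2.01, -1.24, 1.3, -2.03]
20 45 [1.0, 0.75, 0.14, 1.33, -1.19, 1.7, -2.55] [0.96, 0.96, -0.06, 1.43, -1.2, 1.37, -2.34] [1.47, -2.6] [0.95, 0.74, 0.14, 1.93, -1.23, 1.45, -2.01]
20 55 [0.98, 0.9, 0.14, 1.07, -1.15, 1.86, -2.58] [0.81, 1.05, 0.14, 1.27, -1.22, 1.6, -2.33] [1.7, -2.57] [0.76, 0.82, 0.34, 1.81, -1.2, 1.64, -1.98]
```

```bash
cat > a.py <<'E'
from h import *
g=np.array([.602,-.371,.047]); R=side(D(45),D(12),0); d=np.array([np.cos(D(45)),np.sin(D(45)),0])
bot.move_ptp(gp(g-.13*d+[0,0,.2],R),R); bot.move_l(gp(g-.13*d,R)); st("low")
print(bot.move_l(gp(g,R),rate=.08,stop_force=8)); st("at")
bot.grip(.04); st("gripped")
if bot.read_finger_gap()>.05:
    bot.move_l(gp(g+[0,0,.16],R),rate=.12); st("up")
    q=list(bot.read_q()); qf=q[:]; qf[6]+=3.0; bot.move_j(qf)
    ax=np.array(bot.read_orientation())@R.T@[0,0,1]; print("tilt",np.degrees(np.arccos(ax[2])),"gap",bot.read_finger_gap())
    cv2.imwrite("pics/flip2.png",eyes.get_image("side"))
    bot.hold(1.2); bot.move_j(q); st("back")
    P=np.array([.423,-.285,.051])
    bot.move_ptp(gp(P+[0,0,.12],R),R); st("over")
    bot.move_l(gp(P+[0,0,.012],R)); print(bot.move_l(gp(P-[0,0,.005],R),rate=.02,stop_force=4)); st("down")
E
python3 a.py
```

```text
low t 34.8 q [ 1.14  1.09 -0.06  1.27 -1.16  1.61 -2.31] p [ 0.529 -0.445  0.042] gap 0.078 F [ 0.4 -0.3 -0.7]
False
at t 36.5 q [ 1.04  1.04 -0.16  1.4  -1.21  1.42 -2.3 ] p [ 0.62  -0.353  0.041] gap 0.078 F [ 0.5  0.2 -0.3]
gripped t 36.8 q [ 1.04  1.04 -0.16  1.4  -1.21  1.42 -2.3 ] p [ 0.62  -0.353  0.041] gap 0.059 F [-1.5 -1.8  0.5]
up t 38.3 q [ 1.06  0.79 -0.18  1.44 -1.21  1.48 -2.5 ] p [ 0.62  -0.352  0.2  ] gap 0.059 F [-0.   0.4 -2.8]
tilt 154.64429273130114 gap 0.05860301394655118
back t 44.6 q [ 1.06  0.79 -0.18  1.44 -1.21  1.48 -2.49] p [ 0.62  -0.352  0.2  ] gap 0.059 F [-0.3  0.4 -2.7]
over t 45.5 q [ 1.23  0.6  -0.15  1.9  -1.14  1.53 -2.21] p [ 0.442 -0.267  0.166] gap 0.059 F [ 0.5 -0.6 -2. ]
True
down t 47.0 q [ 1.22  0.84 -0.14  1.86 -1.12  1.44 -2.03] p [ 0.442 -0.266  0.045] gap 0.059 F [-0.1 -1.6  4.9]
```

View pics/flip2.png

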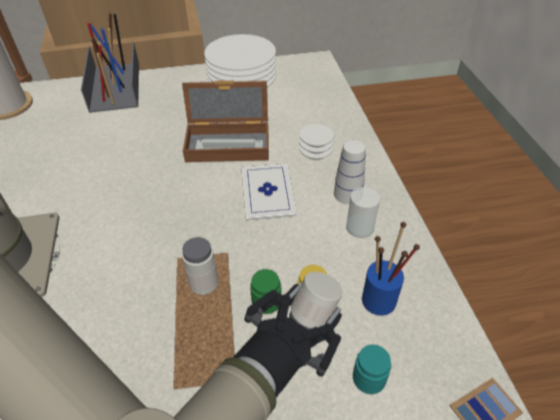

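The picture shows the short jar upside down in the gripper at (317,300), with its base facing up. Next I'll release it and view the tile and case with the wrist camera.

```bash
cat > a.py <<'E'
from h import *
bot.grip(.078); R=np.array(bot.read_orientation()); p=np.array(bot.read_tcp_pos()); d=R[:,2]*[1,1,0]; d/=np.linalg.norm(d)
bot.move_l(p-.1*d); bot.move_l(p-.1*d+[0,0,.22]); st()
Rd=rz(D(60))@np.diag([1,-1,-1.]); bot.move_ptp([.40,-.1,.40],Rd)
Rd=rz(D(90))@np.diag([1,-1,-1.]); bot.move_ptp([.50,.2,.38],Rd); bot.hold(.5); st("view")
cal=eyes.get_calibration("wrist"); im=eyes.get_image("wrist"); cv2.imwrite("pics/w1.png",im)
np.save("w1.npy",cal,allow_pickle=True); print(cal)
for l in("rule","tile","case","lid_hinge","lid_front"):
    for pp,w in find("wrist",l,cal=cal): print(l,pp,w.round(4),pix("wrist",w,cal).round())
eyes.get_image("side")
for l in("jar_tall","jar_short","rule"):
    for pp,w in find("side",l): print("side",l,pp,w.round(3))
E
python3 a.py
```

```text
t 49.7 q [ 1.32  0.5  -0.07  1.77 -1.07  1.76 -2.35] p [ 0.371 -0.337  0.264] gap 0.078 F [-0.2 -0.   0. ]
view t 53.6 q [-0.74  0.1   0.3   1.44 -0.03  1.61 -0.44] p [0.5  0.2  0.38] gap 0.078 F [-0.1  0.3  0.4]
{'mtx': array([[354.0741312 ,   0.        , 279.41769086],
       [  0.        , 354.0741312 , 209.02019918],
       [  0.        ,   0.        ,   1.        ]]), 'origin': array([0.50026477, 0.27263624, 0.52156208]), 'orientation': array([[ 9.99999764e-01, -6.42393653e-04, -2.42312798e-04],
       [ 6.84697019e-04,  9.59175766e-01,  2.82809798e-01],
       [ 5.07453439e-05, -2.82809897e-01,  9.59175979e-01]])}
rule 0.76 [0.5348 0.2746 0.0069] [304. 103.]
rule 0.55 [ 0.7959 -0.0631 -0.0019] [455. 312.]
case 0.7 [0.5348 0.277  0.008 ] [304. 101.]
lid_hinge 0.8 [0.5423 0.3406 0.0413] [313.  48.]
lid_hinge 0.72 [ 0.4327 -0.1513  0.0007] [241. 357.]
lid_front 0.84 [0.5514 0.3725 0.1414] [333.  -5.]
side jar_tall 0.98 [ 0.431 -0.144  0.005]
side jar_short 0.89 [ 0.554 -0.215 -0.003]
side jar_short 0.68 [ 0.421 -0.284  0.002]
side jar_short 0.65 [ 0.705 -0.405  0.002]
side jar_short 0.56 [ 0.641 -0.221  0.003]
side rule 0.8 [0.539 0.278 0.004]
side rule 0.4 [0.546 0.368 0.14 ]
```

View pics/w1.png

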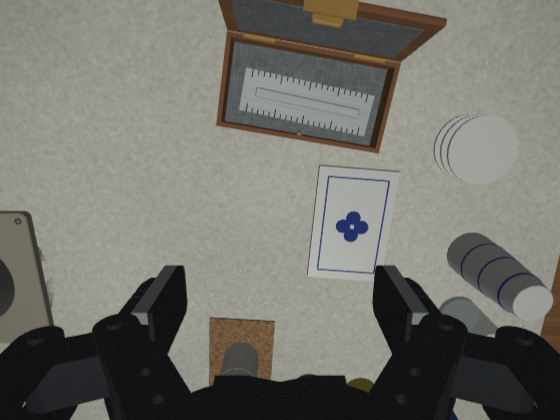

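Wrist view: rule in the case around (307,102), tile at (352,222) with corners (319,165), (399,170), (386,280) and (308,275), lid open at the top. Both jars are standing on the mat. Next I'll take closer shots to get the edges.

```bash
cat > a.py <<'E'
from h import *
Rd=rz(D(90))@np.diag([1,-1,-1.])
ims=[]
for i,P in enumerate(([.57,.14,.24],[.535,.32,.24])):
    bot.move_ptp(P,Rd); bot.hold(.5)
    cal=eyes.get_calibration("wrist"); im=eyes.get_image("wrist"); np.save(f"v{i}.npy",cal,allow_pickle=True); cv2.imwrite(f"pics/v{i}.png",im); ims.append(im)
    for l in("rule","tile"):
        for pp,w in find("wrist",l,cal=cal): print(i,l,pp,w.round(4),pix("wrist",w,cal).round())
    print(bot.read_tcp_pos())
cv2.imwrite("pics/v01.png",cv2.resize(np.vstack(ims),(560,600) if 0 else (448,600),interpolation=3))
st()
E
python3 a.py
```

```text
0 rule 0.95 [0.5367 0.275  0.0059] [245.  38.]
0 tile 0.82 [0.6125 0.097  0.0009] [317. 212.]
[0.56998041 0.14003377 0.24003534]
1 rule 0.81 [0.5321 0.2769 0.0058] [276. 213.]
1 tile 0.96 [0.6122 0.0951 0.0019] [340. 350.]
[0.53499484 0.31998345 0.24002441]
 t 56.9 q [-0.82  0.32  0.27  1.47 -0.09  1.36 -0.55] p [0.535 0.32  0.24 ] gap 0.078 F [-0.3 -0.4 -0.2]
```

View pics/v01.png

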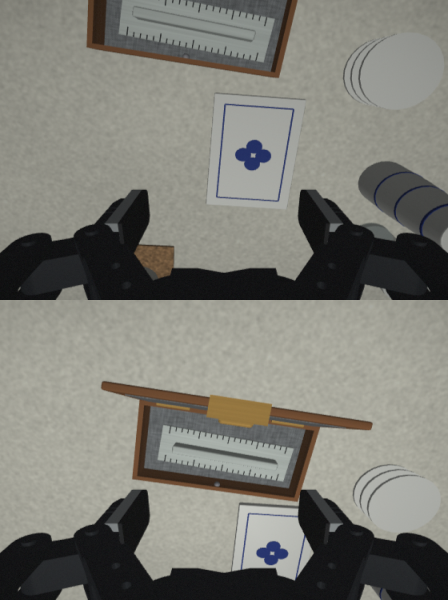

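```bash
cat > m.py <<'E'
from h import *
def rectfit(mask,cal,z,minlen=None):
    ys,xs=np.nonzero(mask); P=np.array([ray("wrist",(x,y),z,cal)[:2] for x,y in zip(xs,ys)],np.float32)
    c,s,a=cv2.minAreaRect(P); 
    if s[0]<s[1]: s=s[::-1]; a+=90
    return np.array(c),np.array(s),(a+90)%180-90   # angle of long side
if __name__=="__main__":
    cal=np.load("v0.npy",allow_pickle=True).item(); im=cv2.imread("pics/v0.png"); h=cv2.cvtColor(im,cv2.COLOR_BGR2HSV)
    m=((h[...,0]>105)&(h[...,0]<130)&(h[...,1]>90)).astype(np.uint8); 
    m[:110]=0; m[265:]=0; m[:,:255]=0; m[:,390:]=0
    print("blue",rectfit(m,cal,.010))
    m2=((h[...,1]<25)&(h[...,2]>195)).astype(np.uint8)
    for i in (0,1):
        cal=np.load(f"v{i}.npy",allow_pickle=True).item(); im=cv2.imread(f"pics/v{i}.png"); h=cv2.cvtColor(im,cv2.COLOR_BGR2HSV)
        box=(slice(110,265),slice(250,385)) if i==0 else (slice(148,268),slice(180,385))
        print(i,"px: tablet",h[300,290] if i else h[200,230], "obj",h[160,228] if i else h[190,280], h[170,215])
        print(np.percentile(h[box][...,2],[5,25,50,75,95]),np.percentile(h[box][...,1],[5,25,50,75,95]))
E
python3 m.py
```

```text
blue (array([0.61132389, 0.1015501 ]), array([0.13548568, 0.09127632]), 85.45393371582031)
0 px: tablet [ 30  18 155] obj [ 42   8 167] [ 30  18 159]
[101. 152. 162. 166. 169.] [  6.    8.    9.   18.  155.8]
1 px: tablet [ 30  16 172] obj [102  12 103] [96 14 94]
[ 53.  97. 108. 168. 176.] [  8.  10.  12. 120. 145.]
```

```bash
cat > n.py <<'E'
from m import *
def big(m):
    m=cv2.morphologyEx(m,cv2.MORPH_CLOSE,np.ones((7,7),np.uint8)); m=cv2.morphologyEx(m,cv2.MORPH_OPEN,np.ones((5,5),np.uint8))
    n,l,s,_=cv2.connectedComponentsWithStats(m); return l==1+np.argmax(s[1:,4])
cal=np.load("v0.npy",allow_pickle=True).item(); im=cv2.imread("pics/v0.png"); h=cv2.cvtColor(cv2.GaussianBlur(im,(3,3),0),cv2.COLOR_BGR2HSV)
m=(((h[...,1]<13)&(h[...,2]>130))|((h[...,0]>100)&(h[...,0]<135)&(h[...,1]>25))).astype(np.uint8); m[:105]=0;m[275:]=0;m[:,:245]=0;m[:,395:]=0
m=big(m); c,s,a=rectfit(m,cal,.010); print("tile",c,s,a)
o=im.copy(); 
for p in rect(c,D(a),.18,.12,.01): cv2.circle(o,tuple(int(v) for v in pix("wrist",p,cal).round()),2,(0,0,255),-1)
cal=np.load("v1.npy",allow_pickle=True).item(); im=cv2.imread("pics/v1.png"); h=cv2.cvtColor(cv2.GaussianBlur(im,(3,3),0),cv2.COLOR_BGR2HSV)
m1=((h[...,2]>130)&(h[...,1]<30)).astype(np.uint8); m1[:150]=0;m1[235:]=0;m1[:,:190]=0;m1[:,375:]=0
m1=big(m1); c,s,a=rectfit(m1,cal,.011); print("rule",c,s,a)
o1=im.copy()
for p in rect(c,D(a),.18,.056,.011): cv2.circle(o1,tuple(int(v) for v in pix("wrist",p,cal).round()),2,(0,0,255),-1)
o[m]=o[m]*.7+np.array([0,60,0]); o1[m1]=o1[m1]*.7+np.array([0,60,0])
A=cv2.resize(o[100:290,230:410],(400,422)); B=cv2.resize(o1[110:290,150:410],(400,277))
B=np.vstack([B,np.zeros((145,400,3),np.uint8)]); cv2.imwrite("pics/fit.png",np.hstack([A,B]))
E
python3 n.py
```

```text
tile [0.6112414  0.10158351] [0.16317712 0.11931866] 85.45028686523438
rule [0.53719896 0.27583134] [0.17990737 0.05621327] -11.600166320800781
```

View pics/fit.png

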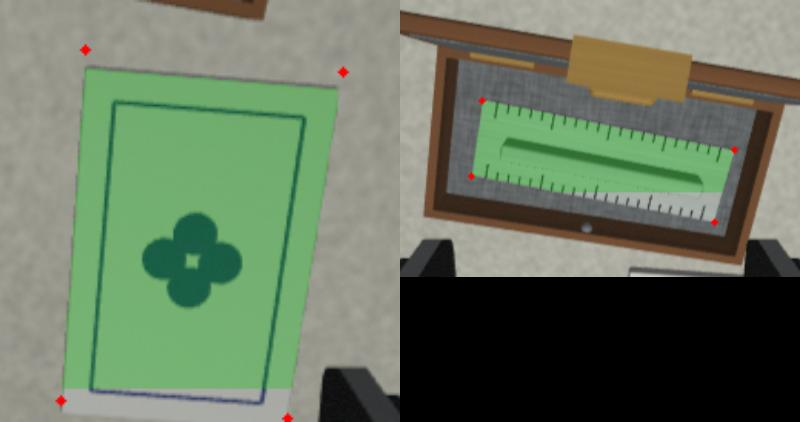

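The crop shows the rule fit matching all four corners. The tile mask was cut off at the bottom by my window, so I'll widen it.

```bash
sed -i 's/m\[275:\]=0;m\[:,:245\]/m[300:]=0;m[:,:245]/; s/m1\[235:\]=0/m1[250:]=0/' n.py; python3 n.py
python3 - <<'E'
from h import *
g=np.array([.5372,.2758,.024])
for r in (90-11.6,-90-11.6):
    R=rz(D(r))@np.diag([1,-1,-1.]); print(r, R[:,1].round(2))
    for x in (-11.6,): pass
for r in (-11.6,168.4):
    R=rz(D(r))@np.diag([1,-1,-1.]); q=[bot.ik(gp(g+[0,0,dz],R,.019),R) for dz in(.15,0)]; print(r,[None if v is None else np.round(v,2) for v in q])
for r in (85.5,-94.5):
    R=rz(D(r))@np.diag([1,-1,-1.]); q=[bot.ik(gp([.52,.1,.02+dz],R,.019),R) for dz in(.15,0)]; print(r,[None if v is None else np.round(v,2) for v in q])
E
```

```text
tile [0.61059064 0.09388205] [0.17854154 0.11936166] 85.39797973632812
rule [0.53716618 0.27573174] [0.17989069 0.0563072 ] -11.674667358398438
78.4 [ 0.98 -0.2   0.  ]
-101.6 [-0.98  0.2   0.  ]
-11.6 [array([-0.97,  0.36,  0.53,  1.64, -0.19,  1.19, -2.17]), array([-0.93,  0.55,  0.48,  1.75, -0.31,  0.92, -2.09])]
168.4 [array([-0.63,  0.33,  0.09,  1.62, -0.03,  1.18,  0.84]), array([-0.61,  0.5 ,  0.07,  1.74, -0.04,  0.9 ,  0.85])]
85.5 [array([-0.62,  0.19,  0.39,  1.84, -0.08,  1.14, -0.29]), array([-0.59,  0.4 ,  0.36,  1.95, -0.18,  0.83, -0.21])]
-94.5 [array([ 0.74,  0.46, -1.23,  1.77,  0.45,  1.24,  2.45]), array([ 0.7 ,  0.8 , -1.25,  1.89,  0.85,  1.12,  2.18])]
```

```bash
cat > a.py <<'E'
from h import *
R=rz(D(168.33))@np.diag([1,-1,-1.]); c=np.array([.5372,.2757,0])
bot.grip(.028); bot.move_ptp(c+[0,0,.16],R); st("above")
print(bot.move_l(c+[0,0,.06])); print(bot.move_l(c+[0,0,.015],rate=.04,stop_force=5)); st("in")
bot.grip(0.0); st("gripped"); 
bot.move_l(c+[0,0,.05],rate=.05); st("lifting"); bot.move_l(c+[0,0,.20],rate=.12); st("up")
cv2.imwrite("pics/r1.png",np.hstack([eyes.get_image("side")[40:240,140:400],eyes.get_image("scene")[200:400,280:540]]))
E
python3 a.py
```

```text
above t 58.7 q [-0.63  0.33  0.1   1.62 -0.03  1.19  0.84] p [0.537 0.276 0.16 ] gap 0.028 F [ 0.6 -0.   0.4]
False
False
in t 60.8 q [-0.62  0.49  0.08  1.73 -0.05  0.92  0.85] p [0.537 0.276 0.015] gap 0.028 F [-0.5 -0.4  0.2]
gripped t 61.1 q [-0.62  0.49  0.08  1.73 -0.05  0.92  0.85] p [0.538 0.276 0.015] gap 0.01 F [-0.4 -0.3  4.1]
lifting t 61.9 q [-0.62  0.45  0.09  1.71 -0.04  0.99  0.85] p [0.537 0.276 0.05 ] gap 0.011 F [ 0.4  0.3 -2. ]
up t 63.3 q [-0.63  0.3   0.1   1.57 -0.03  1.27  0.84] p [0.537 0.275 0.199] gap 0.011 F [-0.1  0.1 -2.2]
```

View pics/r1.png

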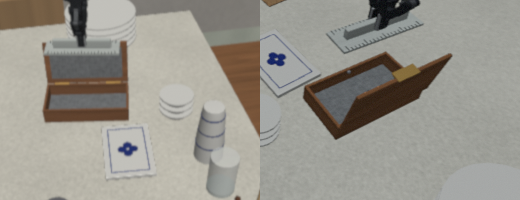

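The rule is held by its rib and clear of the case (left half (80,47)). Next I'll carry it to the tile, slide it until it touches, then lower it.

```bash
cat > a.py <<'E'
from h import *
ang=85.4; R=rz(D(ang))@np.diag([1,-1,-1.]); T=np.array([.6106,.0939,0]); ex=rz(D(ang-90))[:,0]
P=lambda x,z: T+x*ex+[0,0,z]
bot.move_ptp(P(-.108,.16),R); st("over")
bot.move_l(P(-.108,.030)); print(bot.move_l(P(-.108,.0105),rate=.02,stop_force=3)); st("low")
z=bot.read_tcp_pos()[2]
print(bot.move_l(P(-.080,z+.001),rate=.015,stop_force=4)); st("contact")
p=np.array(bot.read_tcp_pos()); print("x in tile",(p-T)@ex)
print(bot.move_l(p-[0,0,.006],rate=.01,stop_force=3)); st("table")
bot.grip(.028); p=np.array(bot.read_tcp_pos()); bot.move_l(p+[0,0,.2]); 
bot.move_ptp([.50,.16,.26],rz(D(90))@np.diag([1,-1,-1.])); bot.grip(.06); bot.hold(.5)
cal=eyes.get_calibration("wrist"); im=eyes.get_image("wrist"); np.save("v2.npy",cal,allow_pickle=True); cv2.imwrite("pics/v2.png",im); st()
E
python3 a.py
```

```text
over t 64.5 q [-0.6   0.14  0.34  1.86 -0.05  1.15 -0.32] p [0.503 0.103 0.16 ] gap 0.011 F [ 0.9  0.2 -2. ]
False
low t 66.7 q [-0.57  0.34  0.31  1.98 -0.14  0.83 -0.25] p [0.503 0.103 0.011] gap 0.01 F [ 0.3  0.3 -2. ]
True
contact t 67.9 q [-0.55  0.38  0.32  1.93 -0.15  0.85 -0.23] p [0.522 0.101 0.011] gap 0.01 F [ 0.2  0.5 -1.7]
x in tile -0.08846511538346588
True
table t 68.2 q [-0.55  0.38  0.31  1.94 -0.15  0.85 -0.23] p [0.522 0.101 0.009] gap 0.01 F [0.3 0.4 5.3]
 t 71.4 q [-0.67  0.09  0.3   1.7  -0.03  1.36 -0.37] p [0.5  0.16 0.26] gap 0.06 F [0.2 0.1 0.2]
```

View pics/v2.png

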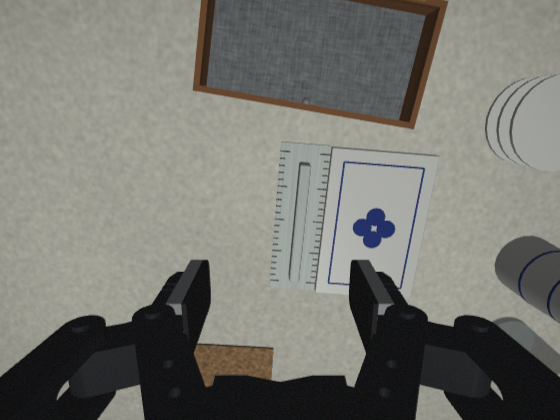

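The rule lies flush along the tile at (305,215) / (345,220). Contact came at tile x = -0.0885, as expected. Next: the lid.

```bash
cat > a.py <<'E'
from h import *
cal=np.load("v2.npy",allow_pickle=True).item()
a,b=[ray("wrist",p,.04,cal) for p in((194,90),(413,128))]; e=b-a; psi=np.arctan2(e[1],e[0]); print("case edge",a,b,np.linalg.norm(e),np.degrees(psi))
cx=np.array([-np.sin(psi),np.cos(psi),0]); mid=(a+b)/2; print("hinge from edge",mid+.116*cx)
H=(mid+.116*cx+np.array([.543,.341,.04]))/2; H[2]=.04; print("H",H)
R=rz(psi+np.pi/2)@np.diag([1,-1,-1.])
W=lambda y,z: H+y*cx+[0,0,z-.04]
bot.grip(0.0)
bot.move_ptp(W(.11,.30),R); print(bot.move_l(W(.11,.116),stop_force=6)); st("behind")
print(bot.move_l(W(.004,.116),rate=.06,stop_force=12)); st("pushed")
for th in np.radians([70,60,50,40,30,20,12,8]):
    c=.088*np.array([-np.cos(th),np.sin(th)])+.019*np.array([np.sin(th),np.cos(th)])
    s=bot.move_l(W(c[0],.04+c[1]-.011),rate=.06,stop_force=12)
    if s: break
st("lowered"); print(np.degrees(th),s)
cv2.imwrite("pics/l1.png",eyes.get_image("side")[40:240,140:400])
np.savez("lid.npz",H=H,cx=cx,R=R)
E
python3 a.py
```

```text
case edge [0.41752811 0.24626836 0.04      ] [0.63348842 0.21051947 0.04      ] 0.2188991556083597 -9.39919719574081
hinge from edge [0.54445247 0.34283655 0.04      ]
H [0.54372624 0.34191828 0.04      ]
False
behind t 74.5 q [-0.84  0.61  0.16  1.31 -0.1   1.22 -0.85] p [0.562 0.451 0.117] gap -0.0 F [ 0.4 -0.2  0. ]
False
pushed t 76.4 q [-0.77  0.46  0.17  1.55 -0.08  1.14 -0.74] p [0.544 0.346 0.116] gap -0.0 F [-0.4  0.1 -0.1]
lowered t 79.5 q [-0.69  0.41  0.19  1.75 -0.09  0.99 -0.63] p [0.53  0.258 0.06 ] gap 0.0 F [ 0.4 -0.7 -0.5]
8.0 False
```

View pics/l1.png

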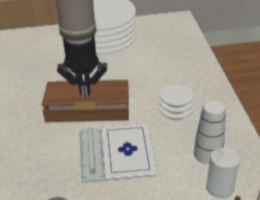

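The lid is lowered almost shut under the fingers at (85,90). Next I'll press it home.

```bash
cat > a.py <<'E'
from h import *
L=np.load("lid.npz"); H,cx=L["H"],L["cx"]
W=lambda y,z: H+y*cx+[0,0,z-.04]
bot.move_l(W(-.1,.066)); z0=bot.read_force()
for z in (.056,.052,.050,.048,.047,.046,.045,.044):
    s=bot.move_l(W(-.1,z),rate=.02,stop_force=22); print(z,s,round(bot.read_tcp_pos()[2],4),np.round(bot.read_force(),1))
    if s: break
bot.hold(.3)
bot.move_l(W(-.1,.12)); bot.move_ptp([.45,.05,.40],rz(D(90))@np.diag([1,-1,-1.])); bot.hold(.5)
cal=eyes.get_calibration("wrist"); cv2.imwrite("pics/v3.png",eyes.get_image("wrist"))
for l in("rule","tile","lid_front","lid_hinge"):
    for pp,w in find("wrist",l,cal=cal,pmin=.4): print("wrist",l,pp,w.round(4))
for cam in("side","scene"):
    cv2.imwrite(f"pics/{cam}9.png",eyes.get_image(cam))
    for l in("jar_tall","jar_short","rule","tile","lid_front"):
        for pp,w in find(cam,l,pmin=.4): print(cam,l,pp,w.round(3))
A=cv2.imread("pics/side9.png")[80:400,150:400]; B=cv2.imread("pics/scene9.png")[160:350,250:480]
cv2.imwrite("pics/fin.png",np.hstack([cv2.resize(A,(375,480)),cv2.resize(B,(425,351))if 0 else cv2.copyMakeBorder(cv2.resize(B,(425,351)),0,129,0,0,0)]))
st()
E
python3 a.py
```

```text
0.056 True 0.0574 [-3.2 -2.2  9. ]
wrist rule 0.58 [0.521  0.1031 0.0017]
wrist tile 0.66 [0.6124 0.0955 0.0014]
wrist tile 0.57 [ 0.7947 -0.0606 -0.0025]
side jar_tall 0.75 [ 0.523  0.105 -0.002]
side jar_tall 0.68 [ 0.431 -0.145  0.006]
side jar_short 0.87 [ 0.551 -0.217  0.   ]
side jar_short 0.85 [ 0.704 -0.404 -0.001]
side jar_short 0.64 [ 0.643 -0.225  0.004]
side jar_short 0.56 [ 0.426 -0.283  0.004]
side rule 0.74 [ 0.525  0.105 -0.001]
side tile 0.68 [0.61  0.095 0.001]
side lid_front 0.57 [0.529 0.245 0.058]
scene jar_tall 0.95 [ 0.43  -0.146  0.002]
scene jar_tall 0.68 [ 0.428 -0.22   0.002]
scene jar_short 0.93 [ 0.548 -0.214 -0.001]
scene jar_short 0.78 [ 0.644 -0.226  0.004]
scene jar_short 0.62 [ 0.422 -0.283  0.004]
scene rule 0.82 [ 0.521  0.107 -0.001]
scene tile 0.91 [ 0.607  0.09  -0.002]
scene tile 0.68 [ 0.763  0.213 -0.001]
scene lid_front 0.9 [0.523 0.248 0.058]
scene lid_front 0.7 [ 0.43  -0.147  0.003]
 t 83.8 q [-0.57 -0.11  0.32  1.59  0.03  1.65 -0.24] p [0.45 0.05 0.4 ] gap 0.0 F [ 0.1  0.3 -0.3]
```

View pics/fin.png

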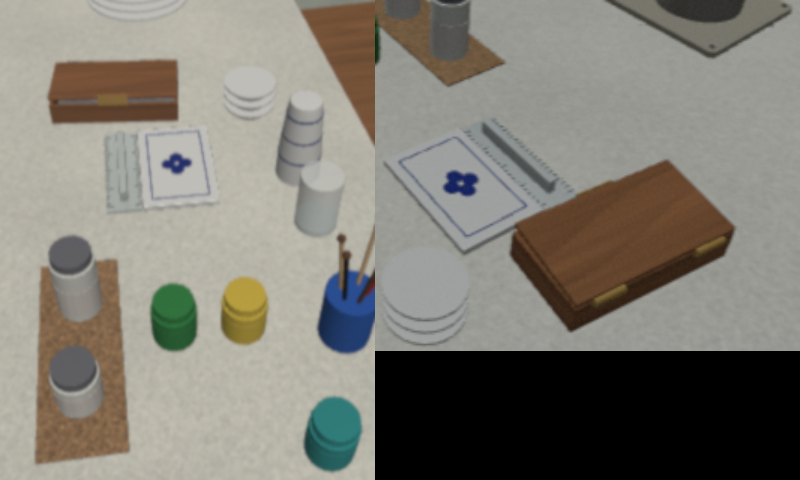

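View pics/v3.png

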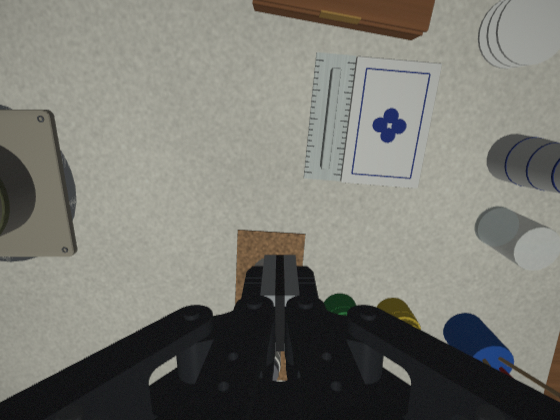

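The side view shows the lid still ajar, with a dark slit at (110,99): it stopped at its catch. Everything else is in place. I'll press again, slower and with a higher stop force.

```bash
cat > a.py <<'E'
from h import *
L=np.load("lid.npz"); H,cx,R=L["H"],L["cx"],L["R"]
W=lambda y,z: H+y*cx+[0,0,z-.04]
bot.move_ptp(W(-.1,.12),R); bot.move_l(W(-.1,.062),rate=.08)
for z in np.arange(.058,.0435,-.001):
    s=bot.move_l(W(-.1,z),rate=.008,stop_force=30); f=bot.read_force(); print(round(z,3),s,round(bot.read_tcp_pos()[2],4),np.round(f,1))
    if s or (f[2]>25): break
bot.hold(.3); bot.move_l(W(-.1,.12)); bot.move_ptp([.45,.05,.40],rz(D(90))@np.diag([1,-1,-1.])); bot.hold(.5)
A=eyes.get_image("side"); 
for pp,w in find("side","lid_front",pmin=.4): print("side",pp,w.round(3))
B=eyes.get_image("scene")
for pp,w in find("scene","lid_front",pmin=.4): print("scene",pp,w.round(3))
cv2.imwrite("pics/fin2.png",np.hstack([cv2.resize(A[90:240,170:330],(400,375)),cv2.resize(B[200:350,310:470],(400,375))])); st()
E
python3 a.py
```

```text
0.058 False 0.0581 [-0.5  0.   1.5]
0.057 False 0.0576 [-2.9 -0.3  8. ]
0.056 False 0.0572 [-4.3 -2.9 12.8]
0.055 False 0.0551 [0.1 0.6 0.6]
0.054 False 0.0537 [-0.4 -0.1 -0. ]
0.053 False 0.0528 [-0.7  0.1  0.4]
0.052 False 0.0519 [ 0.5 -0.3  1.2]
0.051 False 0.0509 [-0.1 -0.5  0.1]
0.05 False 0.0499 [ 0.5 -0.1  0.1]
0.049 False 0.0489 [-0.  -1.  -0.3]
0.048 False 0.0485 [-1.3 -2.   5.7]
0.047 False 0.0484 [-5.6 -3.  14.5]
0.046 False 0.0482 [-8.2 -3.9 23.7]
0.045 False 0.048 [-13.1  -6.5  32. ]
side 0.81 [0.529 0.243 0.05 ]
scene 0.83 [0.525 0.246 0.046]
 t 93.2 q [-0.55 -0.11  0.31  1.59  0.03  1.65 -0.24] p [0.45 0.05 0.4 ] gap -0.0 F [1.  0.1 0.2]
```

View pics/fin2.png

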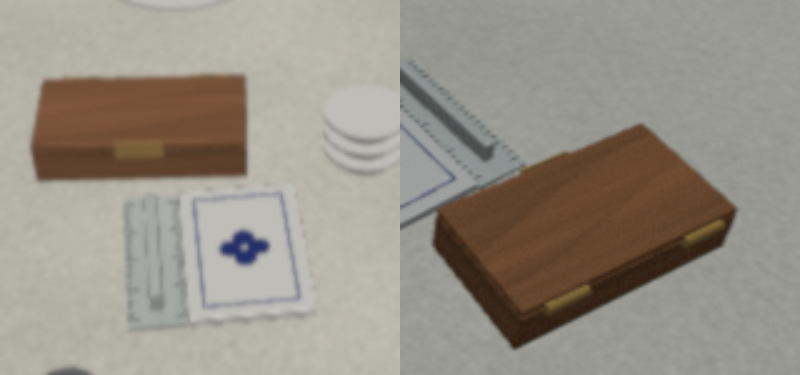

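The catch clicked: force dropped at z = 0.055, then solid contact at 0.048. The slit is gone in both views. Last, a quick check that the rule is parallel to the tile and flush against it.

```bash
python3 - <<'E'
from m import *
cal=np.load("v2.npy",allow_pickle=True).item(); im=cv2.imread("pics/v2.png"); h=cv2.cvtColor(cv2.GaussianBlur(im,(3,3),0),cv2.COLOR_BGR2HSV).astype(int)
def line(edge,z):
    P=np.array([ray("wrist",p,z,cal)[:2] for p in edge],np.float32); v=cv2.fitLine(P,cv2.DIST_HUBER,0,.001,.001).ravel(); return np.degrees(np.arctan2(v[1],v[0]))%180, v[2:]
g=cv2.GaussianBlur(im,(5,5),0).astype(float)
sat=g.max(2)-g.min(2)
L,C,Rr=[],[],[]
for y in range(165,265,3):
    t=(y-142)/146
    for lst,x0,f in((L,283-13*t,g[...,0]-g[...,2]),(C,330-14*t,g[...,0]-g[...,2]),(Rr,439-29*t,g[...,0]-g[...,2])):
        xs=np.arange(int(x0)-7,int(x0)+8); lst.append((xs[np.argmax(np.abs(np.gradient(f[y,xs])))],y))
for n,e,z in(("ruleL",L,.005),("contact",C,.01),("tileR",Rr,.01)): print(n,line(e,z))
E
```

```text
ruleL (np.float32(85.56499), array([0.49418107, 0.10215772], dtype=float32))
contact (np.float32(85.398834), array([0.54797506, 0.08624721], dtype=float32))
tileR (np.float32(85.540955), array([0.659666  , 0.11034191], dtype=float32))
```

```bash
python3 -c "
from h import *
print(bot.hand_in()); st()"
```

```text
the job is handed in; nothing more can be done
None
the job is handed in; nothing more can be done
```

I turned the tall jar and then the short one upside down and stood both on the mat (jar_mid was not there). The straightedge lies flush along the tile, the lid is clicked shut, and I handed the job in; the verdict was not shown.

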